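# Set out lacquered flower knobs to dry and start the drying timer

## Robot

A 6-joint arm with a two-finger parallel gripper is mounted at the origin on the work surface. World frame = base frame: x ahead of the robot, y to its left, z up, the work surface at z = 0. Lengths are in m, angles in degrees, forces in N, time in s.
With the tool pointing down it reaches from about 0.3 to 0.75 m from the base axis. Payload 8.5 kg.
Tool frame: the origin (TCP) lies on the centre line of the jaws, within the pads' length; the fingertips stand 14 mm ahead of it and the grasp point (between the pads) lies 5 mm behind it; z points along the fingers, x is the direction in which the jaws open and shut, and the axes are right-handed (so a half turn about z gives the same grasp; the last joint's range is limited). The gripper opens to 85 mm and grips with 20 to 120 N. Pads are 22 mm wide; open, the fingers measure 114 mm over their backs; the gripper's body (76 mm by 85 mm) begins 54 mm behind the grasp point. The pads swing forward as they close: fully open they stand 13 mm farther back than shut.
Start: joints at [-83.268, 21.807, 74.336, -0, 83.858, -12.336], TCP at [0.18, -0.52, 0.245] pointing down, gripper open.
Joint ranges: [-178.18, 178.18], [-50.72, 133.34], [12.68, 142.11], [-81.47, 261.47], [9.98, 163.14], [-165.26, 165.26]. Speed limits (degrees/s): [136.94, 136.94, 180, 180, 180, 180].

## Interface

Orientations are given as a 3x3 rotation matrix whose columns are the frame's x, y, z axes.
In Python, from rig import * gives the robot as it stands.
- The arm moves only by the shell command python3 -m crank 'ROWS' [FORCE]. ROWS is JSON, one flat list of numbers, 7 for each row, row after row: the turn, a rotation vector about the world's x, y, z in rad, then the shift along the world's x, y, z in m, then the opening in per cent of the stroke, from 0 (shut) to 100 (fully open). A call has 1 to 20 rows; each row shifts and turns the commanded pose from where the row before left it; what a row does not reach is not made up. A row lasts 1/10 s, in which the tool goes at most 50 mm and 8.59 degrees, less where a joint would pass 70% of its speed; a pose out of reach is approached as far as the arm can. A call is refused whole if a number of a shift passes 0.05 or a number of a turn 0.15, either way. A call with a gripper value outside its range is refused whole. The fingers move at their own pace and stop on an object; FORCE is the grip in N (left out, the last holds). Time passes only in rows, so rows that do not move let the fingers close. It gives the time, the measured TCP pose, the force and the opening at its end, in the units of the state.
- observe(): the state, without advancing time (a new reading comes with each control period).
- get_image(name): name is "side" or "top" or "wrist"; returns a dict with "frame" (400x640x3 uint8, red, green, blue), "fov_y" (degrees; the focal length in pixels is half the picture's height over the tangent of half this angle, whatever the lens; pixels are square), "cx", "cy" (the principal point, pixels), "k1" (the pictures are not rectified: a ray, as slopes to the right and down, at radius r is drawn at 1 + k1 r^2 times it, then the intrinsics apply), "world_to_cam" (4x4, takes a point from world to camera coordinates). Camera axes: x right, y up, looking along -z (the intrinsics and any distortion apply to the point x, -y, -z); pixel columns grow to the right and rows downward; lengths in m; the calibration is good to about 2 mm. A picture is of the moment at which its call begins. There is no depth.
- close_job(): hands the job in, once; it reports no verdict.
The state is a dict: "time_s": time; "q": joint angles; "qvel": joint speeds; "joint_efforts": joint torques, N m; "position": TCP position; "tool_rot": TCP orientation; "ft_force": force on the tool from outside, world axes, zero at the start; "wrist_torque": the same for the moment, N m; "grip_width": finger opening in m.
Only numpy, scipy, OpenCV 4.12 (cv2) and the standard library are available. Lean on these libraries where they do the work, as an engineer would, in place of code of your own. Each camera call takes 0.05 s, during which the arm holds its last target. There are 200 camera calls.

## Task

First slide the lacquer pot along the warming plate from the red circle to inside the white one, without lifting or tipping it. Then clear the dry black flower knob from its coaster and stand it in the grey tray, and stand every coloured (or white) flower knob upright on the drying coaster of its own colour, centred so that no edge overhangs. Last, turn the inner timer knob until its red pointer looks at the green mark, without disturbing the outer temperature knob; leave the brush, comb and tart tin where they lie.

Things in the scene. Friction and masses are not known exactly. Their poses are not given: they have to be found in the camera images.
- knob_yellow: yellow flower drawer knob, loose, 70 g (it may be absent): a wooden round base 60 mm across and 12 mm thick with a yellow flower painted on it, and on its centre an upright yellow stem 22 mm across, its top 42 mm above the underside. Take it by the stem. Origin: centre of the underside; z up along the stem.
- coaster_yellow: yellow drying coaster, fixed: a flat round disc 80 mm across and 12 mm high. Origin: centre of its underside on the table; the yellow knob belongs centred on its top.
- knob_red: red flower drawer knob, loose, 70 g (it may be absent): a wooden round base 60 mm across and 12 mm thick with a red flower painted on it, and on its centre an upright red stem 22 mm across, its top 42 mm above the underside. Take it by the stem. Origin: centre of the underside; z up along the stem.
- coaster_red: red drying coaster, fixed: a flat round disc 80 mm across and 12 mm high. Origin: centre of its underside on the table; the red knob belongs centred on its top.
- knob_blue: blue flower drawer knob, loose, 70 g (it may be absent): a wooden round base 60 mm across and 12 mm thick with a blue flower painted on it, and on its centre an upright blue stem 22 mm across, its top 42 mm above the underside. Take it by the stem. Origin: centre of the underside; z up along the stem.
- coaster_blue: blue drying coaster, fixed: a flat round disc 80 mm across and 12 mm high. Origin: centre of its underside on the table; the blue knob belongs centred on its top.
- knob_green: green flower drawer knob, loose, 70 g (it may be absent): a wooden round base 60 mm across and 12 mm thick with a green flower painted on it, and on its centre an upright green stem 22 mm across, its top 42 mm above the underside. Take it by the stem. Origin: centre of the underside; z up along the stem.
- coaster_green: green drying coaster, fixed: a flat round disc 80 mm across and 12 mm high. Origin: centre of its underside on the table; the green knob belongs centred on its top.
- knob_white: white flower drawer knob, loose, 70 g (it may be absent): a wooden round base 60 mm across and 12 mm thick with a white flower painted on it, and on its centre an upright white stem 22 mm across, its top 42 mm above the underside. Take it by the stem. Origin: centre of the underside; z up along the stem.
- coaster_white: white drying coaster, fixed: a flat round disc 80 mm across and 12 mm high. Origin: centre of its underside on the table; the white knob belongs centred on its top.
- pot: closed lacquer pot, loose, about 0.6 kg: aluminium, round and shallow, 124 mm across its rim and 32 mm high, lid clamped on up to 38 mm, and on the lid's centre a black upright grip 24 mm across reaching from 38 to 70 mm above the pot's underside. It stands on the warming plate on the red circle. Origin: centre of its underside; z up. Held by its grip it slides with 2 to 6 N.
- circle_hot: red circle painted on the warming plate, 140 mm across: the hot position, where the pot starts. Origin: its centre, at the plate's top (20 mm above the table). Flat, no edge to catch on. The fixed dark steel plate is 150 by 310 mm, its top 20 mm above the table; the two circles lie 160 mm apart along its length.
- circle_rest: white circle painted on the warming plate, 140 mm across: the rest position, at either end of the plate. Origin: its centre, at the plate's top. Flat, no edge to catch on. The fixed dark steel plate is 150 by 310 mm, its top 20 mm above the table; the two circles lie 160 mm apart along its length.
- control: grey drying control box, fixed, 150 mm (its x) by 140 mm (its y) by 60 mm high, two concentric knobs on its top centre. Origin: centre of its underside; its x points to the far side, its y to the left.
- inner (a joint): turning of the inner (timer) knob, rad, 0 to 2.2: grows clockwise seen from above. At 0 its red pointer looks along the control box's +y (left), at 1.57 along its +x (away); the green mark lies at 1.40. Stiff to 0.03 N m, stays where it is left.
- timer_fin (a point): centre of the top of the inner knob's upright grip fin, on the knobs' common axis, 114 mm above the table. The fin is aluminium, 10 mm thick, 30 mm long along its pointer direction and 28 mm tall (86 to 114 mm above the table); below it a round hub 30 mm across goes down to 76 mm.
- timer_pointer (a point): red-pointer end of the fin's top, 15 mm from the axis: from point timer_fin to here is the pointer's direction.
- timer_mark (a point): green mark on the control box's top, 48 mm from the knobs' axis, longer and thicker than the white ticks: the pointer must look at it.
- outer_line (a point): white line near the rim of the outer (temperature) knob, a black round disc 64 mm across, around and below the inner knob, its top 75 mm above the table; this point is 30 mm from the axis. It turns easily (0.04 N m) if touched and must stay as set.
- brush: bystander: bristle brush lying on its wooden back, bristles up, 180 by 55 mm, 67 mm high. Origin: centre of the underside.
- comb: bystander: wooden comb, 150 by 32 mm, 10 mm high. Origin: centre of the underside.
- tin: bystander: fluted steel tart tin, upside up, 90 mm across, 22 mm high. Origin: centre of the underside.
- knob_black: black flower knob, already dry, loose, 70 g, always there: same shape and sizes as the others, but black; it starts on one of the coasters. Origin: centre of the underside; z up along the stem.
- tray: grey open tray, fixed, 106 mm (its x) by 96 mm (its y) outside, walls 3 mm thick and 18 mm high, inner floor 3 mm above the table. Origin: centre of the underside.

How it is judged (in metres and radians):
On the way, in this order (a step that is already met when the one before it is completed fails the run):
1. the pot stands inside the white circle (horizontal distance between pot and circle_rest below 0.012 m and angle between pot's own z axis and vertical below 0.05 rad and height (world z) of pot below 0.024 m and linear speed of pot below 0.02 m/s), for 0.2 s.
2. the black knob stands in the tray and every other flower knob present stands centred on the coaster of its colour (horizontal distance between knob_yellow and coaster_yellow below 0.01 m and z of knob_yellow in the frame of coaster_yellow between 0.008 and 0.016 m and angle between each of knob_yellow, knob_red, knob_blue, knob_green, knob_white's own z axis and vertical below 0.1 rad and linear speed of each of knob_yellow, knob_red, knob_blue, knob_green, knob_white, knob_black below 0.02 m/s and contact force between the fingers and knob_yellow below 0.1 N and horizontal distance between knob_red and coaster_red below 0.01 m and z of knob_red in the frame of coaster_red between 0.008 and 0.016 m and contact force between the fingers and knob_red below 0.1 N and horizontal distance between knob_blue and coaster_blue below 0.01 m and z of knob_blue in the frame of coaster_blue between 0.008 and 0.016 m and contact force between the fingers and knob_blue below 0.1 N and horizontal distance between knob_green and coaster_green below 0.01 m and z of knob_green in the frame of coaster_green between 0.008 and 0.016 m and contact force between the fingers and knob_green below 0.1 N and horizontal distance between knob_white and coaster_white below 0.01 m and z of knob_white in the frame of coaster_white between 0.008 and 0.016 m and contact force between the fingers and knob_white below 0.1 N and horizontal distance between knob_black and tray below 0.028 m and angle between knob_black's own z axis and vertical below 0.15 rad and height (world z) of knob_black below 0.008 m and contact force between the fingers and knob_black below 0.1 N), for 0.2 s.
3. the timer pointer looks at the green mark, the knob let go (value of joint inner between 1.28 and 1.52 rad and contact force between the fingers and inner below 0.1 N), for 0.2 s.
At the end, for the whole second after the job is handed in: Pot flat, within 12 mm of the white circle's centre; black knob upright on the tray's floor; every other knob present upright, still and released on its colour's coaster within 10 mm of centre; inner knob at 1.28 to 1.52 rad, released; outer knob's line within 5 mm of its start (all of step 1 and all of step 2 and all of step 3 and distance of outer_line from where it was at the start of the episode below 0.005 m); the robot touches nothing.
It fails at once if the pot is lifted off the plate (over 6 mm) (height (world z) of pot above 0.026 m).
It fails at once if the pot is tipped (over 0.15 rad) (angle between pot's own z axis and vertical above 0.15 rad).
It fails at once if the outer knob is turned (its line over 5 mm away) (distance of outer_line from where it was at the start of the episode above 0.005 m).
It fails at once if a bystander (brush, comb, tart tin) is shifted by over 30 mm (distance of any of brush, comb, tin from where it was at the start of the episode above 0.03 m).
Of knob_yellow, knob_red, knob_blue, knob_green, knob_white only 3 to 5 are there at a start; the rules pass over those that are not, and their reading is None.
At some moment in a run one of knob_yellow, knob_red, knob_blue, knob_green, knob_white may be knocked a few centimetres aside while the robot is not near it.
Once in a run the grip may slacken for a moment while it holds something.
It also fails if it takes over 210 s, if anything falls off the work surface, if the arm or the gripper's body presses on something with over 40 N, if the wrist force passes 120 N, or if a joint passes its speed limit or range.

## Working session

There is one attempt and no reset: what is moved stays moved. The work goes in short steps, Python scripts to look and compute and a shell command to move; the robot and the scene stay as the last step left them, time stands still between calls to the robot, and variables do not carry over. Pictures are saved under pics/ and viewed, about 12 in all and at most 16, crops included, and the job is handed in when it is done.

```bash
ls; mkdir -p pics; cat > h.py <<'E'
from rig import *
import numpy as np, cv2
def cam(n):
    d=get_image(n); f=d["frame"]; h=f.shape[0]
    F=h/2/np.tan(np.radians(d["fov_y"])/2)
    d["K"]=np.array([[F,0,d["cx"]],[0,F,d["cy"]],[0,0,1.]]); return d
def save(d,p,box=None,s=1):
    f=d["frame"]
    if box: f=f[box[1]:box[3],box[0]:box[2]]
    f=cv2.resize(f,None,fx=s,fy=s,interpolation=cv2.INTER_CUBIC)
    cv2.imwrite(p,cv2.cvtColor(f,cv2.COLOR_RGB2BGR))
def p2w(d,uv,z):
    "pixels at world height z -> world xyz"
    uv=np.array(uv,float).reshape(-1,1,2)
    r=cv2.undistortPoints(uv,d["K"],np.array([d["k1"],0,0,0,0.]),None,None).reshape(-1,2) if False else und(d,uv)
    M=np.array(d["world_to_cam"]);R=M[:3,:3];C=-R.T@M[:3,3]
    ray=np.c_[r[:,0],-r[:,1],-np.ones(len(r))]@R
    return C+ray*((z-C[2])/ray[:,2])[:,None]
def und(d,uv):
    return cv2.undistortPoints(uv,d["K"],np.array([d["k1"],0,0,0.])).reshape(-1,2)
def w2p(d,X):
    M=np.array(d["world_to_cam"]);c=(M@np.r_[X,1])[:3]
    x,y=c[0]/-c[2],-c[1]/-c[2];k=1+d["k1"]*(x*x+y*y)
    return d["K"][0,0]*x*k+d["cx"],d["K"][1,1]*y*k+d["cy"]
E
python3 - <<'E'
from h import *
print(observe())
for n in("top","side"):
    d=cam(n);print(n,d["fov_y"],d["k1"],d["world_to_cam"]);save(d,f"pics/{n}0.png",None,1.25)
E
```

```text
pics
{'time_s': 0.0, 'q': array([-8.32684454e+01,  2.18423226e+01,  7.43847666e+01,  6.67787418e-04,
        8.38586983e+01, -1.23335411e+01]), 'qvel': array([ 0.0397136 , -0.04015245, -0.02196324, -0.06940564, -0.02742088,
        0.05026661]), 'joint_efforts': array([ 2.69277851e-03, -4.48450220e+01, -2.31272507e+01, -3.41920600e-05,
        4.80515693e-03,  6.02845390e-06]), 'position': array([ 0.17964141, -0.51954774,  0.2446992 ]), 'tool_rot': array([[ 3.26640874e-01, -9.45148513e-01, -1.63998573e-04],
       [-9.45147400e-01, -3.26640747e-01,  1.48830956e-03],
       [-1.46024218e-03, -3.31139910e-04, -9.99998879e-01]]), 'ft_force': array([ 0.19361764, -0.15700335,  0.18936226]), 'wrist_torque': array([ 0.02923772, -0.01481247,  0.02628714]), 'grip_width': 0.08555928492888373}
top 49.91438766811075 0.02025672261148124 [[-0.09123813 -0.99581107  0.00599235  0.06498511]
 [ 0.97601551 -0.0882268   0.19902201 -0.57766301]
 [-0.19765963  0.02400702  0.9799767  -1.26222685]
 [ 0.          0.          0.          1.        ]]
side 48.83403597102714 -0.10821849165485756 [[-0.99766056 -0.06750331  0.01080335  0.55669654]
 [ 0.05454188 -0.69069387  0.72108748 -0.06877058]
 [-0.04121399  0.71998978  0.69275979 -1.25098749]
 [ 0.          0.          0.          1.        ]]
```

View pics/top0.png

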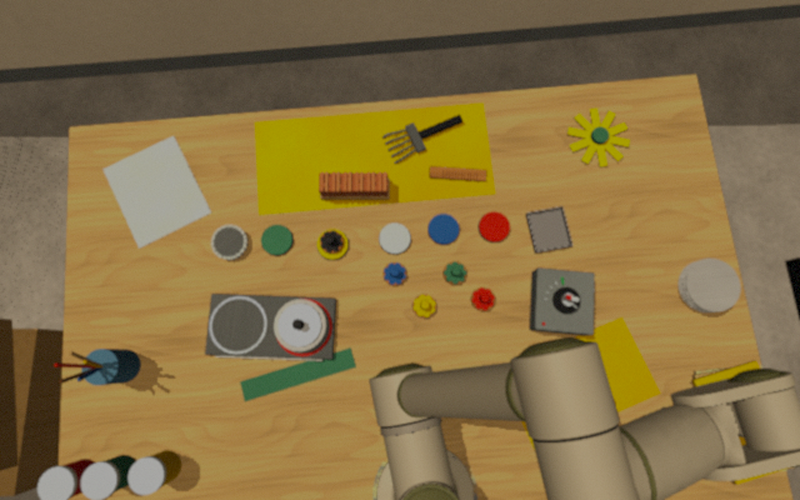

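View pics/side0.png

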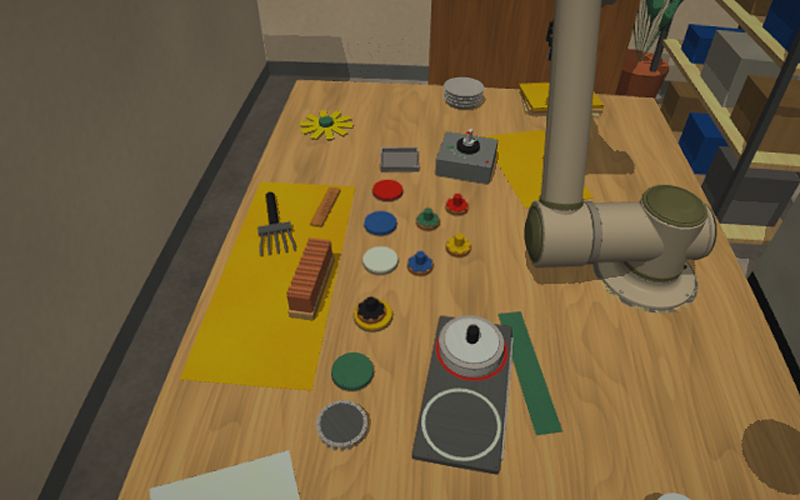

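The top picture shows four knobs (blue, green, yellow and red; no white), the black knob on the yellow coaster, the pot at (303,325) and the white circle at (238,325). The tray is at (548,230) and the control box at (563,300). I'll enlarge the work area to read points.

```bash
python3 - <<'E'
from h import *
d=cam("top");save(d,"pics/c1.png",(155,155,315,295),5);save(d,"pics/c2.png",(300,155,490,280),4.2)
d=cam("side")
E
```

```text
(no output)
```

View pics/c1.png

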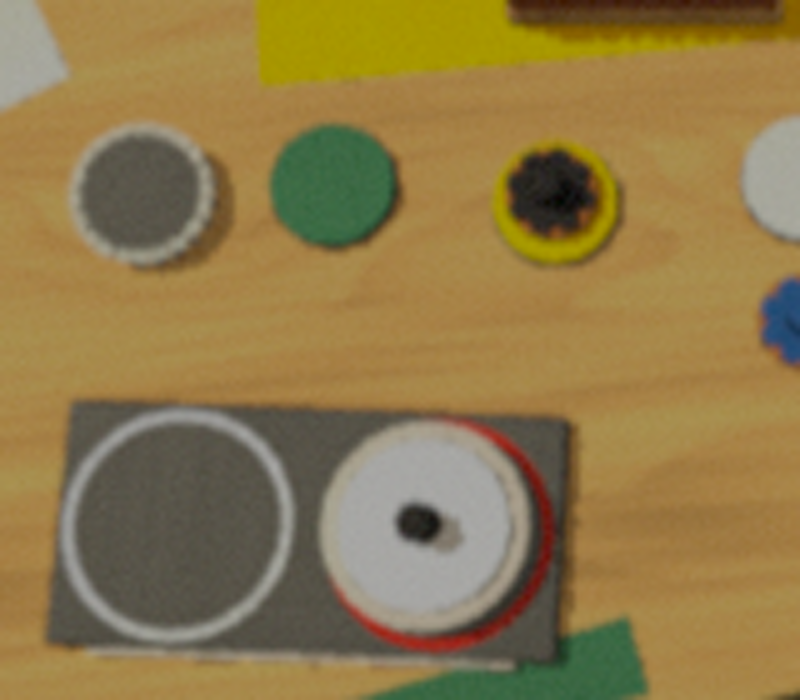

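View pics/c2.png

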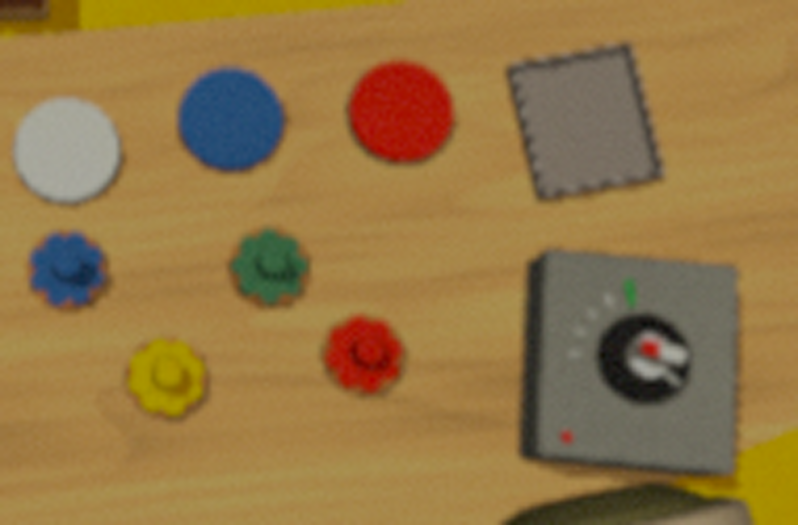

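The crops give clear centres. Next I'll convert them to world positions and check them against the known sizes.

```bash
python3 - <<'E'
from h import *
d=cam("top");np.set_printoptions(precision=4,suppress=True)
a=lambda x,y:(155+(x+.5)/5-.5,155+(y+.5)/5-.5)
b=lambda x,y:(300+(x+.5)/4.2-.5,155+(y+.5)/4.2-.5)
L=dict(cg=(a(334,185),.012),cg_l=(a(271,185),.012),cg_r=(a(397,185),.012),cy=(a(555,203),.012),black=(a(553,193),.024),rest=(a(178,525),.02),grip=(a(418,523),.09),lid=(a(427,525),.05),
pl1=(a(72,402),.02),pl2=(a(570,420),.02),pl3=(a(555,660),.02),pl4=(a(48,642),.02),
cw=(b(68,150),.012),cb=(b(231,119),.012),cr=(b(401,112),.012),kb=(b(68,270),.012),kg=(b(270,267),.012),ky=(b(167,377),.012),kr=(b(363,355),.012),
t1=(b(508,68),.018),t2=(b(630,45),.018),t3=(b(660,178),.018),t4=(b(540,198),.018),
b1=(b(545,250),.06),b2=(b(737,266),.06),b3=(b(735,472),.06),b4=(b(537,460),.06),disc=(b(645,358),.075),mark=(b(630,292),.06),ptr=(b(650,349),.114),fw=(b(680,355),.114),tick=(b(575,353),.06))
for k,(uv,z) in L.items(): print(k,p2w(d,uv,z)[0,:2])
E
```

```text
cg [0.6353 0.3113]
cg_l [0.6389 0.3511]
cg_r [0.6317 0.2715]
cy [0.611  0.1722]
black [0.6149 0.1719]
rest [0.4292 0.4144]
grip [0.4118 0.2567]
lid [0.413  0.2582]
pl1 [0.5107 0.4769]
pl2 [0.4714 0.1715]
pl3 [0.3272 0.1905]
pl4 [0.3663 0.4944]
cw [0.6124 0.0118]
cb [ 0.6253 -0.1142]
cr [ 0.6191 -0.2441]
kb [0.5207 0.0201]
kg [ 0.5093 -0.131 ]
ky [ 0.4344 -0.0456]
kr [ 0.4375 -0.1923]
t1 [ 0.6447 -0.3285]
t2 [ 0.6543 -0.4239]
t3 [ 0.5494 -0.4306]
t4 [ 0.5423 -0.3384]
b1 [ 0.497  -0.3245]
b2 [ 0.473  -0.4608]
b3 [ 0.3277 -0.435 ]
b4 [ 0.3485 -0.2972]
disc [ 0.412  -0.3794]
mark [ 0.4611 -0.381 ]
ptr [ 0.415  -0.3709]
fw [ 0.4091 -0.3907]
tick [ 0.4211 -0.3351]
```

```bash
python3 -m crank '[0,0,0,0.035,0.03,0,100, 0,0,0,0.035,0.03,0,100, 0,0,0,0.035,0.03,0,100, 0,0,0,0.035,0.03,0,100, 0,0,0,0.035,0.03,0,100, 0,0,0,0.035,0.03,0,100, 0,0,0,0.035,0.03,0,100, 0,0,0,0.035,0.03,0,100, 0,0,0,-0.004,0.045,0,100, 0,0,0,-0.004,0.045,0,100, 0,0,0,-0.004,0.045,0,100, 0,0,0,-0.004,0.045,0,100, 0,0,0,-0.004,0.045,0,100, 0,0,0,-0.004,0.045,0,100, 0,0,0,-0.004,0.045,0,100, 0,0,0,-0.004,0.045,0,100, 0,0,0,-0.004,0.045,0,100, 0,0,0,-0.004,0.045,0,100, 0,0,0,-0.004,0.045,0,100, 0,0,0,-0.003,0.042,0,100]' 40
```

```text
time_s: 2.25
position: [0.412, 0.2592, 0.2454]
tool_rot: [[0.327, -0.945, 0.0], [-0.945, -0.327, 0.0], [-0.0, -0.0, -1.0]]
ft_force: [1.2, -0.8, -0.4]
grip_width: 0.0855
```

```bash
python3 - <<'E'
from h import *
d=cam("wrist");save(d,"pics/w1.png");print(d["fov_y"],d["k1"],d["world_to_cam"])
for X in ([.413,.2575,.09],[.429,.414,.02],[.419,.3335,.02]): print(w2p(d,X))
E
```

```text
71.1332598355703 -0.04418255982458878 [[ 3.27042341e-01 -9.45009672e-01  1.65732815e-04  1.10057628e-01]
 [ 9.12153048e-01  3.15625697e-01 -2.61452167e-01 -4.23456968e-01]
 [ 2.47022517e-01  8.56571024e-02  9.65216420e-01 -5.01895125e-01]
 [ 0.00000000e+00  0.00000000e+00  0.00000000e+00  1.00000000e+00]]
(np.float64(325.25904377314504), np.float64(189.77761999380024))
(np.float64(209.28387327724914), np.float64(124.69519030338834))
(np.float64(269.36956571295457), np.float64(153.59929152596115))
```

View pics/w1.png

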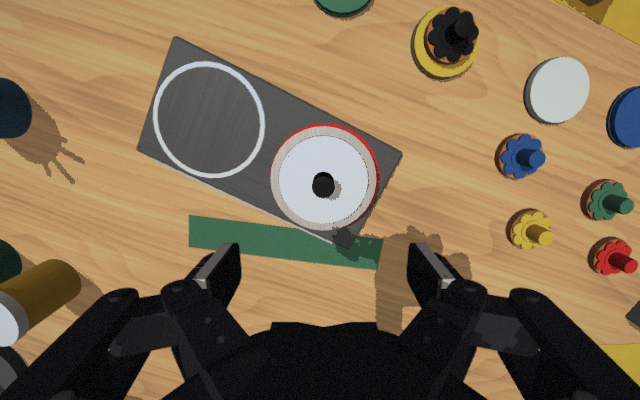

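The wrist picture has the grip top at (324,184) and the white circle's centre at (209,119), about 6 px above where I predicted. I'll compare with the side camera.

```bash
python3 - <<'E'
from h import *
w=cam("wrist");s=cam("side");t=cam("top")
print("wrist",p2w(w,(324,184),.09)[0],p2w(w,(209,119),.02)[0])
print("side",p2w(s,(378.5,261),.09)[0],p2w(s,(368.5,339.5),.02)[0],p2w(s,(352/1.25,370/1.25),.012)[0],p2w(s,(380/1.25,222/1.25),.012)[0],p2w(s,(388/1.25,189/1.25),.012)[0])
print("wrist: cw, kb flower",p2w(w,(557,90),.012)[0],p2w(w,(517,157),.012)[0],p2w(w,(528,229),.012)[0])
E
```

```text
wrist [0.41756106 0.26556457 0.09      ] [0.43413889 0.4210772  0.02      ]
side [0.41432173 0.25330126 0.09      ] [0.43196629 0.41772936 0.02      ] [0.63796102 0.31501887 0.012     ] [ 0.62684155 -0.11032994  0.012     ] [ 0.61900499 -0.24132849  0.012     ]
wrist: cw, kb flower [0.61309811 0.02440576 0.012     ] [0.52052943 0.03324045 0.012     ] [ 0.43681181 -0.03277765  0.012     ]
```

```bash
python3 -m crank '[0,0,0,0.001,-0.002,-0.04,100, 0,0,0,0,0,-0.04,100, 0,0,0,0,0,-0.04,100, 0,0,0,0,0,-0.03,100, 0,0,0,0,0,-0.017,100, 0,0,0,0,0,0,60, 0,0,0,0,0,0,45, 0,0,0,0,0,0,35, 0,0,0,0,0,0,20, 0,0,0,0,0,0,10, 0,0,0,0,0,0,10, 0,0,0,0,0,0,10]' 40
python3 - <<'E'
from h import *
d=cam("wrist");save(d,"pics/w2.png")
E
```

```text
time_s: 3.65
position: [0.4142, 0.2555, 0.0796]
tool_rot: [[0.327, -0.945, 0.002], [-0.945, -0.327, 0.001], [-0.0, -0.003, -1.0]]
ft_force: [-1.2, -0.4, 7.2]
grip_width: 0.023
```

View pics/w2.png

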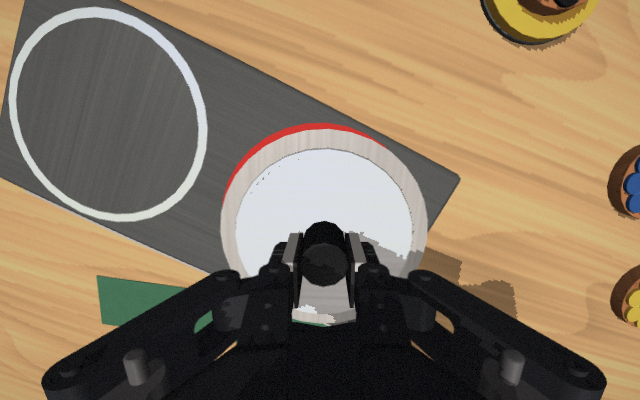

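```bash
python3 -m crank '[0,0,0,0,0,0.001,10, 0,0,0,0.0005,0.005,0,10, 0,0,0,0.0015,0.014,0,10, 0,0,0,0.0015,0.014,0,10, 0,0,0,0.0015,0.014,0,10, 0,0,0,0.0015,0.014,0,10, 0,0,0,0.0015,0.014,0,10, 0,0,0,0.0015,0.014,0,10, 0,0,0,0.0015,0.014,0,10, 0,0,0,0.0015,0.014,0,10, 0,0,0,0.0015,0.014,0,10, 0,0,0,0.0015,0.014,0,10, 0,0,0,0.001,0.01,0,10, 0,0,0,0.0005,0.0045,0,10, 0,0,0,0,0,0,10, 0,0,0,0,0,0,10]' 40
python3 - <<'E'
from h import *
d=cam("wrist");save(d,"pics/w3.png")
d=cam("top");save(d,"pics/t3.png",(155,220,275,300),5)
d=cam("side");save(d,"pics/s3.png",(320,240,440,390),5)
E
```

```text
time_s: 5.3
position: [0.4307, 0.4165, 0.0797]
tool_rot: [[0.327, -0.945, 0.001], [-0.945, -0.327, 0.003], [-0.002, -0.002, -1.0]]
ft_force: [-0.6, 3.8, 4.3]
grip_width: 0.0229
```

View pics/t3.png

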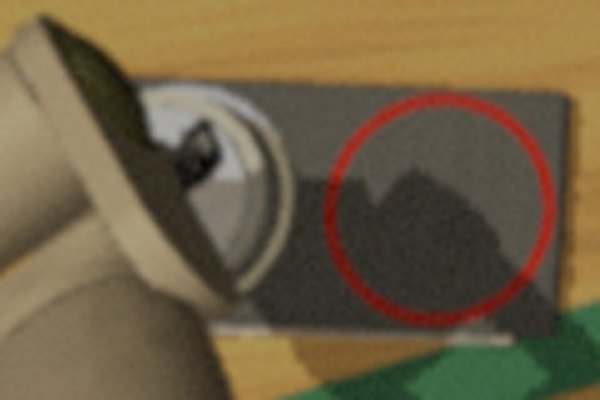

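```bash
python3 -m crank '[0,0,0,0,0,0,30, 0,0,0,0,0,0,60, 0,0,0,0,0,0,60, 0,0,0,0,0,0.03,60, 0,0,0,0,0,0.05,60, 0,0,0,0.026,-0.035,0,60, 0,0,0,0.026,-0.035,0,60, 0,0,0,0.026,-0.035,0,60, 0,0,0,0.026,-0.035,0,60, 0,0,0,0.026,-0.035,0,60, 0,0,0,0.026,-0.035,0,60, 0,0,0,0.027,-0.0345,-0.02,60, 0,0,0,0,0,0,60]' 40
python3 - <<'E'
from h import *
d=cam("wrist");save(d,"pics/w4.png")
for X in ([.614,.172,.054],[.612,.172,.012]): print(w2p(d,X))
d=cam("top");save(d,"pics/t4.png",(155,155,335,295),4.4)
E
```

```text
time_s: 6.75
position: [0.6153, 0.1653, 0.1363]
tool_rot: [[0.321, -0.947, -0.004], [-0.947, -0.321, -0.002], [0.0, 0.004, -1.0]]
ft_force: [-0.5, -0.4, -0.7]
grip_width: 0.0513
(np.float64(314.7421382190384), np.float64(209.5480174410454))
(np.float64(315.4115413399551), np.float64(198.11823355109667))
```

View pics/w4.png

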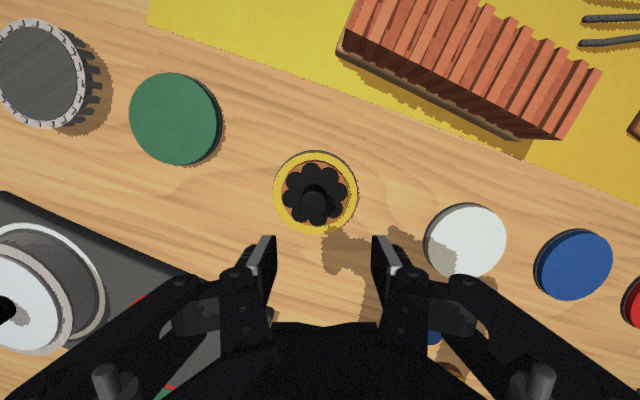

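View pics/t4.png

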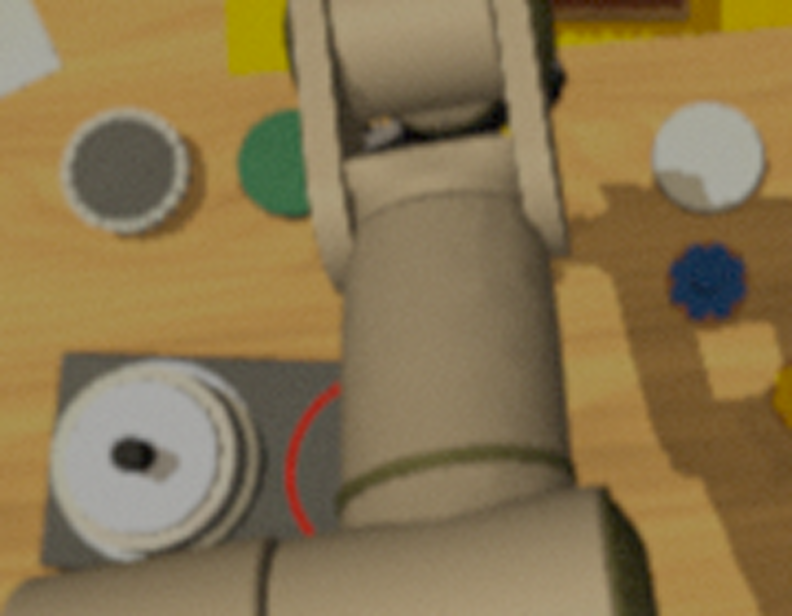

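The pot appears to be inside the white circle (grip top at (132,455) in the crop). The black stem's top is at (314,200) in the wrist view. Next I'll work out the pot's offset and the wrist camera's bias.

```bash
python3 - <<'E'
from h import *
t=cam("top");w=cam("wrist")
a=lambda x,y:(155+(x+.5)/4.4-.5,155+(y+.5)/4.4-.5)
print("pot grip",p2w(t,a(132,455),.09)[0],"lid",p2w(t,a(136,456),.055)[0])
p=np.array(observe()["position"]);print(p,w2p(w,p+[0,0,.0104]))
print(p2w(w,(314,200),.054)[0],p2w(w,(315.5,192),.012)[0],p2w(w,(176,119),.012)[0],p2w(w,(465,240),.012)[0],p2w(w,(573,265),.012)[0])
E
```

```text
pot grip [0.42947651 0.41081987 0.09      ] lid [0.43158519 0.41833211 0.055     ]
[0.61319015 0.17089458 0.13960055] (np.float64(321.96252754443015), np.float64(270.3380030823338))
[0.6186468  0.17998909 0.054     ] [0.61525098 0.17883073 0.012     ] [0.63813355 0.31775573 0.012     ] [0.61733162 0.02235615 0.012     ] [ 0.6291061  -0.10290393  0.012     ]
```

```bash
python3 -m crank '[0,0,0,0.002,0.002,-0.04,60, 0,0,0,0,0,-0.04,60, 0,0,0,0,0,-0.016,60, 0,0,0,0,0,0,60, 0,0,0,0,0,0,40, 0,0,0,0,0,0,20, 0,0,0,0,0,0,10, 0,0,0,0,0,0,10, 0,0,0,0,0,0,10]' 40
python3 - <<'E'
from h import *
d=cam("wrist");save(d,"pics/w5.png",(200,150,440,330),2.5)
print(observe()["position"])
E
```

```text
time_s: 7.85
position: [0.6164, 0.1727, 0.0454]
tool_rot: [[0.327, -0.945, 0.003], [-0.945, -0.327, 0.001], [0.0, -0.004, -1.0]]
ft_force: [-0.9, 2.4, 7.6]
grip_width: 0.0207
[0.61645256 0.17271045 0.04538071]
```

View pics/w5.png

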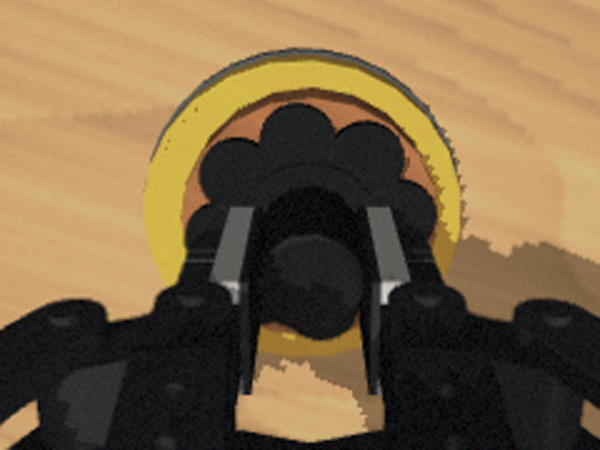

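The black knob is held. Next: lift, carry to the tray, lower.

```bash
python3 -m crank '[0,0,0,0,0,0.05,10, 0,0,0,0,0,0.05,10, 0,0,0,-0.001,-0.0395,0,10, 0,0,0,-0.001,-0.0395,0,10, 0,0,0,-0.001,-0.0395,0,10, 0,0,0,-0.001,-0.0395,0,10, 0,0,0,-0.001,-0.0395,0,10, 0,0,0,-0.001,-0.0395,0,10, 0,0,0,-0.001,-0.0395,0,10, 0,0,0,-0.001,-0.0395,0,10, 0,0,0,-0.001,-0.0395,0,10, 0,0,0,-0.001,-0.0395,0,10, 0,0,0,-0.001,-0.0395,0,10, 0,0,0,-0.001,-0.0395,0,10, 0,0,0,-0.001,-0.0395,0,10, 0,0,0,-0.003,-0.039,0,10, 0,0,0,0,0,0,10, 0,0,0,0,0,-0.04,10, 0,0,0,0,0,-0.04,10]' 50
python3 - <<'E'
from h import *
s=observe();print(s["position"],s["grip_width"])
d=cam("wrist");save(d,"pics/w6.png")
E
```

```text
time_s: 9.8
position: [0.6001, -0.3804, 0.0641]
tool_rot: [[0.327, -0.945, 0.003], [-0.945, -0.327, -0.002], [0.003, -0.002, -1.0]]
ft_force: [-0.0, -0.6, -1.1]
grip_width: 0.02
[ 0.60010024 -0.38037829  0.06406485] 0.019970166253229574
```

View pics/w6.png

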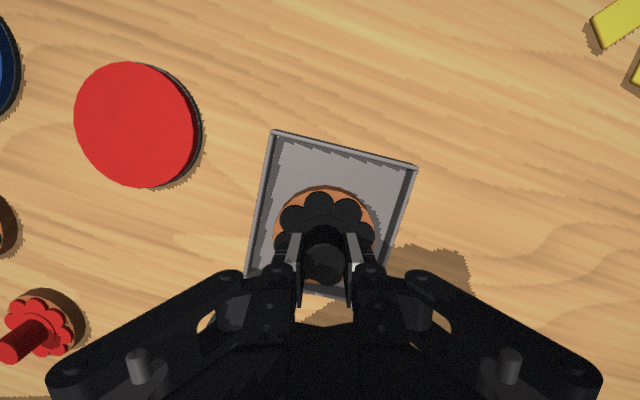

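```bash
python3 -m crank '[0,0,0,0,0,-0.018,10, 0,0,0,0,0,-0.009,10, 0,0,0,0,0,0,10, 0,0,0,0,0,0,25, 0,0,0,0,0,0,45, 0,0,0,0,0,0,60, 0,0,0,0,0,0.05,60, 0,0,0,0,0,0.05,60, 0,0,0,-0.0184,0.0372,0,60, 0,0,0,-0.0184,0.0372,0,60, 0,0,0,-0.0184,0.0372,0,60, 0,0,0,-0.0184,0.0372,0,60, 0,0,0,-0.0184,0.0372,0,60, 0,0,0,-0.0184,0.0372,0,60, 0,0,0,-0.0184,0.0372,0,60, 0,0,0,-0.0184,0.0372,0,60, 0,0,0,-0.0184,0.0372,0,60, 0,0,0,0,0,0,60]' 50
cat >> h.py <<'E'
HUE={"red":(0,1),"yellow":(26,5),"green":(75,14),"blue":(110,10)}
def blobs(d,amin=60):
    "list coloured blobs (colour, area px, u, v, world at z=.012)"
    f=cv2.cvtColor(d["frame"],cv2.COLOR_RGB2HSV);H=f[...,0].astype(int);out=[]
    for c,(h,t) in {"red":(0,4),"yellow":(26,4),"green":(75,18),"blue":(108,12)}.items():
        m=((np.abs((H-h+90)%180-90)<=t)&(f[...,1]>130)&(f[...,2]>35)).astype(np.uint8)
        n,_,st,ce=cv2.connectedComponentsWithStats(m)
        for i in range(1,n):
            if st[i,4]>=amin: out.append((c,int(st[i,4]),*np.round(ce[i],1),*np.round(p2w(d,ce[i],.012)[0,:2],4)))
    return out
E
python3 - <<'E'
from h import *
s=observe();print(s["position"],s["grip_width"])
d=cam("wrist");save(d,"pics/w7.png")
for n in("top","side"):
    d=cam(n);save(d,f"pics/{n}7.png",None,1.25)
    print(n)
    for b in blobs(d):
        if .35<b[4]<.7 and -.47<b[5]<.45: print(b)
E
```

```text
time_s: 11.65
position: [0.4316, -0.042, 0.1368]
tool_rot: [[0.33, -0.944, -0.001], [-0.944, -0.33, 0.001], [-0.001, 0.001, -1.0]]
ft_force: [0.7, 0.2, 0.5]
grip_width: 0.0512
[ 0.43158559 -0.04204547  0.13679165] 0.05117864240105829
top
('red', 395, np.float64(395.0), np.float64(181.4), np.float64(0.6188), np.float64(-0.2438))
('red', 169, np.float64(386.4), np.float64(238.9), np.float64(0.4382), np.float64(-0.1935))
('red', 322, np.float64(242.8), np.float64(262.3), np.float64(0.4068), np.float64(0.2563))
('yellow', 522, np.float64(265.6), np.float64(194.9), np.float64(0.6119), np.float64(0.1723))
('blue', 409, np.float64(354.5), np.float64(183.0), np.float64(0.6251), np.float64(-0.1139))
('blue', 138, np.float64(314.4), np.float64(218.1), np.float64(0.5236), np.float64(0.0244))
side
('red', 311, np.float64(309.7), np.float64(151.8), np.float64(0.6209), np.float64(-0.2378))
('red', 117, np.float64(364.6), np.float64(163.2), np.float64(0.4417), np.float64(-0.1942))
('red', 403, np.float64(377.0), np.float64(281.6), np.float64(0.4102), np.float64(0.2566))
('yellow', 181, np.float64(366.4), np.float64(195.1), np.float64(0.4362), np.float64(-0.0481))
('yellow', 608, np.float64(297.9), np.float64(251.0), np.float64(0.614), np.float64(0.1757))
('blue', 361, np.float64(304.0), np.float64(177.9), np.float64(0.6268), np.float64(-0.1089))
('blue', 196, np.float64(335.7), np.float64(209.4), np.float64(0.5234), np.float64(0.0176))
```

View pics/w7.png

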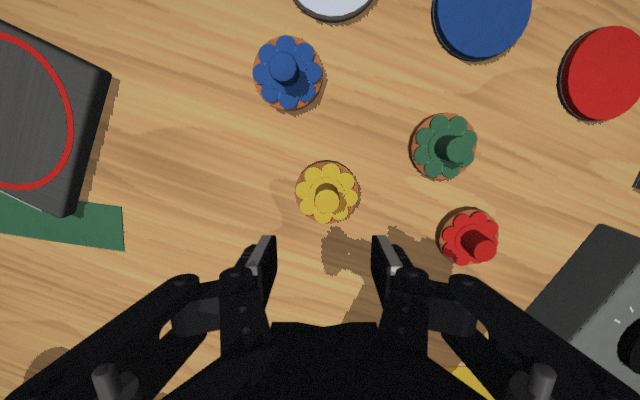

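```bash
python3 -m crank '[0,0,0,0.0035,-0.005,-0.04,60, 0,0,0,0,0,-0.04,60, 0,0,0,0,0,-0.022,60, 0,0,0,0,0,0,60, 0,0,0,0,0,0,40, 0,0,0,0,0,0,20, 0,0,0,0,0,0,10, 0,0,0,0,0,0,10, 0,0,0,0,0,0,10, 0,0,0,0,0,0.045,10, 0,0,0,0,0,0.045,10, 0,0,0,0.0254,0.0315,0,10, 0,0,0,0.0254,0.0315,0,10, 0,0,0,0.0254,0.0315,0,10, 0,0,0,0.0254,0.0315,0,10, 0,0,0,0.0254,0.0315,0,10, 0,0,0,0.0254,0.0315,0,10, 0,0,0,0.0256,0.032,0,10, 0,0,0,0,0,0,10]' 50
python3 - <<'E'
from h import *
s=observe();print(s["position"],s["grip_width"])
d=cam("wrist");save(d,"pics/w8.png")
E
```

```text
time_s: 13.7
position: [0.6173, 0.174, 0.1245]
tool_rot: [[0.33, -0.944, 0.002], [-0.944, -0.33, 0.001], [-0.0, -0.003, -1.0]]
ft_force: [-0.2, 0.9, -1.2]
grip_width: 0.02
[0.61729832 0.17395705 0.12453463] 0.01997521697648756
```

View pics/w8.png

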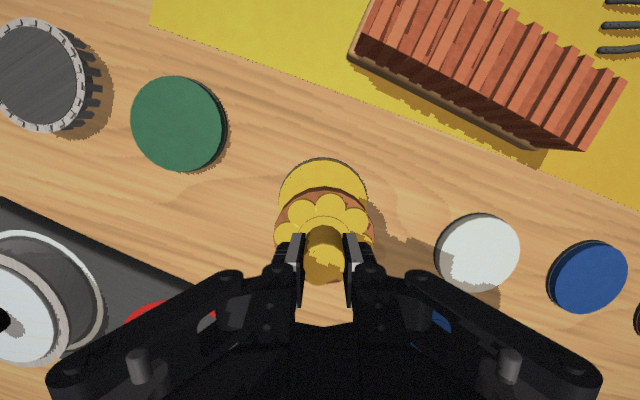

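```bash
python3 -m crank '[0,0,0,0,0,-0.04,10, 0,0,0,0,0,-0.03,10, 0,0,0,0,0,-0.007,10, 0,0,0,0,0,0,10, 0,0,0,0,0,0,25, 0,0,0,0,0,0,45, 0,0,0,0,0,0,60, 0,0,0,0,0,0.045,60, 0,0,0,0,0,0.045,60, 0,0,0,-0.0174,-0.0367,0,60, 0,0,0,-0.0174,-0.0367,0,60, 0,0,0,-0.0174,-0.0367,0,60, 0,0,0,-0.0174,-0.0367,0,60, 0,0,0,-0.0174,-0.0367,0,60, 0,0,0,-0.0174,-0.0367,0,60, 0,0,0,-0.0174,-0.0367,0,60, 0,0,0,-0.0174,-0.0367,0,60, 0,0,0,-0.0174,-0.0367,0,60, 0,0,0,-0.0174,-0.0367,0,60]' 50
python3 - <<'E'
from h import *
s=observe();print(s["position"],s["grip_width"])
t=cam("top");s=cam("side")
w=cam("wrist");a=t["frame"][165:235,225:295];b=s["frame"][220:280,265:335]
r=lambda f:cv2.resize(f,(300,300),interpolation=cv2.INTER_CUBIC)
im=np.vstack([np.hstack([r(a),r(b)]),cv2.resize(w["frame"][100:300],(600,188))])
cv2.imwrite("pics/m9.png",cv2.cvtColor(im,cv2.COLOR_RGB2BGR))
for d in(t,s):
    for b in blobs(d):
        if .35<b[4]<.7 and -.47<b[5]<.45: print(b)
E
```

```text
time_s: 15.65
position: [0.4407, -0.1979, 0.1377]
tool_rot: [[0.327, -0.945, 0.001], [-0.945, -0.327, -0.0], [0.001, -0.0, -1.0]]
ft_force: [0.5, -0.6, -0.0]
grip_width: 0.0512
[ 0.44068488 -0.19790724  0.13774369] 0.05123937662420769
('red', 401, np.float64(395.0), np.float64(181.5), np.float64(0.6186), np.float64(-0.2435))
('red', 328, np.float64(243.1), np.float64(262.1), np.float64(0.4071), np.float64(0.2555))
('yellow', 493, np.float64(265.0), np.float64(194.9), np.float64(0.6122), np.float64(0.174))
('blue', 409, np.float64(354.5), np.float64(183.0), np.float64(0.6251), np.float64(-0.1138))
('blue', 169, np.float64(315.4), np.float64(218.5), np.float64(0.5222), np.float64(0.0212))
('red', 312, np.float64(309.8), np.float64(151.8), np.float64(0.6208), np.float64(-0.2379))
('red', 153, np.float64(365.3), np.float64(162.5), np.float64(0.4393), np.float64(-0.1982))
('red', 398, np.float64(377.0), np.float64(281.6), np.float64(0.4102), np.float64(0.2566))
('yellow', 506, np.float64(297.9), np.float64(250.5), np.float64(0.6141), np.float64(0.1741))
('blue', 361, np.float64(304.0), np.float64(177.9), np.float64(0.6268), np.float64(-0.1088))
('blue', 195, np.float64(335.8), np.float64(209.4), np.float64(0.5233), np.float64(0.0175))
```

View pics/m9.png

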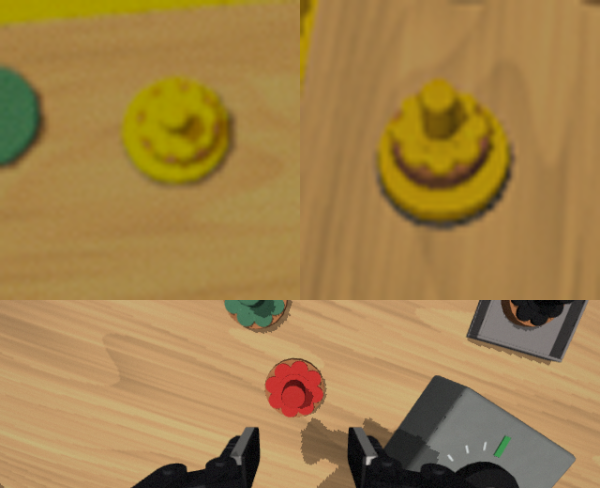

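```bash
python3 -m crank '[0,0,0,-0.001,0.002,-0.04,60, 0,0,0,0,0,-0.04,60, 0,0,0,0,0,-0.022,60, 0,0,0,0,0,0,60, 0,0,0,0,0,0,40, 0,0,0,0,0,0,20, 0,0,0,0,0,0,10, 0,0,0,0,0,0,10, 0,0,0,0,0,0,10, 0,0,0,0,0,0.045,10, 0,0,0,0,0,0.045,10, 0,0,0,0.036,-0.0094,0,10, 0,0,0,0.036,-0.0094,0,10, 0,0,0,0.036,-0.0094,0,10, 0,0,0,0.036,-0.0094,0,10, 0,0,0,0.036,-0.0094,0,10, 0,0,0,0,0,0,10, 0,0,0,0,0,0,10]' 50
python3 - <<'E'
from h import *
s=observe();print(s["position"],s["grip_width"])
t=cam("top");print([b for b in blobs(t) if .35<b[4]<.7 and -.47<b[5]<.45])
s=cam("side");print([b for b in blobs(s) if .35<b[4]<.7 and -.47<b[5]<.45])
E
```

```text
time_s: 17.6
position: [0.6205, -0.2413, 0.1254]
tool_rot: [[0.327, -0.945, -0.0], [-0.945, -0.327, 0.0], [-0.0, 0.0, -1.0]]
ft_force: [-0.6, -0.8, 0.1]
grip_width: 0.0203
[ 0.62053222 -0.2412533   0.12540398] 0.02027115004061143
[('red', 331, np.float64(242.6), np.float64(261.9), np.float64(0.408), np.float64(0.2569)), ('yellow', 498, np.float64(265.2), np.float64(194.8), np.float64(0.6124), np.float64(0.1735)), ('blue', 410, np.float64(354.6), np.float64(183.1), np.float64(0.625), np.float64(-0.1141))]
[('red', 98, np.float64(310.1), np.float64(128.9), np.float64(0.6312), np.float64(-0.3658)), ('red', 313, np.float64(309.7), np.float64(151.8), np.float64(0.6209), np.float64(-0.238)), ('red', 400, np.float64(377.0), np.float64(281.6), np.float64(0.4102), np.float64(0.2565)), ('yellow', 505, np.float64(297.9), np.float64(250.5), np.float64(0.6142), np.float64(0.1739)), ('blue', 360, np.float64(304.0), np.float64(177.9), np.float64(0.6267), np.float64(-0.1089)), ('blue', 196, np.float64(335.7), np.float64(209.4), np.float64(0.5234), np.float64(0.0176))]
```

```bash
python3 -m crank '[0,0,0,0,0,-0.04,10, 0,0,0,0,0,-0.03,10, 0,0,0,0,0,-0.0075,10, 0,0,0,0,0,0,10, 0,0,0,0,0,0,25, 0,0,0,0,0,0,45, 0,0,0,0,0,0,60, 0,0,0,0,0,0.045,60, 0,0,0,0,0,0.045,60, 0,0,0,-0.014,0.0373,0,60, 0,0,0,-0.014,0.0373,0,60, 0,0,0,-0.014,0.0373,0,60, 0,0,0,-0.014,0.0373,0,60, 0,0,0,-0.014,0.0373,0,60, 0,0,0,-0.014,0.0373,0,60, 0,0,0,-0.014,0.0373,0,60, 0,0,0,0,0,0,60, 0,0,0,0,0,0,60]' 50
python3 - <<'E'
from h import *
o=observe();print(o["position"],o["grip_width"])
t=cam("top");s=cam("side")
w=cam("wrist");a=t["frame"][145:265,330:450];b=s["frame"][120:190,275:345]
r=lambda f:cv2.resize(f,(300,300),interpolation=cv2.INTER_CUBIC)
im=np.vstack([np.hstack([r(a),r(b)]),cv2.resize(w["frame"][80:280],(600,188))])
cv2.imwrite("pics/m10.png",cv2.cvtColor(im,cv2.COLOR_RGB2BGR))
for d in(t,s):
    for b in blobs(d):
        if .35<b[4]<.7 and -.47<b[5]<.45: print(b)
E
```

```text
time_s: 19.5
position: [0.5226, 0.02, 0.1383]
tool_rot: [[0.328, -0.945, 0.001], [-0.945, -0.328, -0.0], [0.001, -0.001, -1.0]]
ft_force: [1.0, 0.2, 0.5]
grip_width: 0.0511
[0.52262968 0.01997082 0.1382605 ] 0.05109434895030275
('red', 247, np.float64(394.8), np.float64(180.7), np.float64(0.6212), np.float64(-0.2436))
('red', 326, np.float64(242.7), np.float64(262.3), np.float64(0.4068), np.float64(0.2566))
('yellow', 492, np.float64(265.1), np.float64(194.8), np.float64(0.6124), np.float64(0.1739))
('blue', 372, np.float64(355.4), np.float64(182.9), np.float64(0.6251), np.float64(-0.1168))
('red', 253, np.float64(309.7), np.float64(150.5), np.float64(0.6217), np.float64(-0.2447))
('red', 400, np.float64(377.1), np.float64(281.6), np.float64(0.41), np.float64(0.2564))
('yellow', 512, np.float64(297.9), np.float64(250.5), np.float64(0.6142), np.float64(0.174))
('blue', 361, np.float64(304.0), np.float64(177.9), np.float64(0.6269), np.float64(-0.1089))
('blue', 196, np.float64(335.7), np.float64(209.4), np.float64(0.5234), np.float64(0.0176))
```

View pics/m10.png

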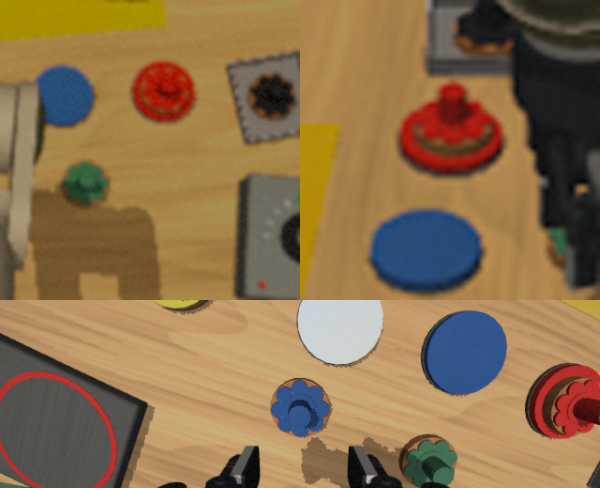

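The red knob is seated and centred, the black one is in the tray, and blue is under the gripper at (322,199). Blue is next.

```bash
python3 -m crank '[0,0,0,0,0,-0.04,60, 0,0,0,0,0,-0.04,60, 0,0,0,0,0,-0.023,60, 0,0,0,0,0,0,60, 0,0,0,0,0,0,40, 0,0,0,0,0,0,20, 0,0,0,0,0,0,10, 0,0,0,0,0,0,10, 0,0,0,0,0,0,10, 0,0,0,0,0,0.045,10, 0,0,0,0,0,0.045,10, 0,0,0,0.0259,-0.0329,0,10, 0,0,0,0.0259,-0.0329,0,10, 0,0,0,0.0259,-0.0329,0,10, 0,0,0,0.0258,-0.0328,0,10, 0,0,0,0,0,0,10, 0,0,0,0,0,0,10]' 50
python3 - <<'E'
from h import *
s=observe();print(s["position"],s["grip_width"])
for n in("wrist","side","top"):
    d=cam(n);print(n,[b for b in blobs(d) if .35<b[4]<.7 and -.47<b[5]<.45])
E
```

```text
time_s: 21.35
position: [0.6259, -0.1123, 0.1248]
tool_rot: [[0.326, -0.945, -0.0], [-0.945, -0.326, 0.0], [-0.0, 0.0, -1.0]]
ft_force: [0.1, 0.3, -0.6]
grip_width: 0.0197
[ 0.62593412 -0.11229026  0.1248153 ] 0.019736315939440512
wrist [('red', 4328, np.float64(453.8), np.float64(245.3), np.float64(0.6249), np.float64(-0.2429)), ('yellow', 568, np.float64(27.3), np.float64(80.6), np.float64(0.6441), np.float64(0.1604)), ('yellow', 1299, np.float64(16.3), np.float64(120.0), np.float64(0.6076), np.float64(0.1679)), ('blue', 2588, np.float64(325.6), np.float64(176.8), np.float64(0.6472), np.float64(-0.107)), ('blue', 4757, np.float64(323.6), np.float64(233.0), np.float64(0.597), np.float64(-0.1225))]
side [('red', 89, np.float64(315.7), np.float64(149.8), np.float64(0.6024), np.float64(-0.2499)), ('red', 399, np.float64(377.1), np.float64(281.6), np.float64(0.4101), np.float64(0.2566)), ('yellow', 508, np.float64(297.9), np.float64(250.5), np.float64(0.6142), np.float64(0.1741)), ('blue', 93, np.float64(302.6), np.float64(155.0), np.float64(0.6425), np.float64(-0.2193)), ('blue', 356, np.float64(303.9), np.float64(178.0), np.float64(0.6269), np.float64(-0.1087))]
top [('red', 211, np.float64(397.2), np.float64(181.1), np.float64(0.6193), np.float64(-0.2509)), ('red', 182, np.float64(229.9), np.float64(264.2), np.float64(0.4044), np.float64(0.2959)), ('yellow', 492, np.float64(265.1), np.float64(194.8), np.float64(0.6125), np.float64(0.1738))]
```

```bash
python3 -m crank '[0,0,0,0,0,-0.04,10, 0,0,0,0,0,-0.03,10, 0,0,0,0,0,-0.0065,10, 0,0,0,0,0,0,10, 0,0,0,0,0,0,25, 0,0,0,0,0,0,45, 0,0,0,0,0,0,60, 0,0,0,0,0,0.045,60, 0,0,0,0,0,0.045,60, 0,0,0,-0.039,-0.0063,0,60, 0,0,0,-0.039,-0.0063,0,60, 0,0,0,-0.039,-0.0063,0,60, 0,0,0,0,0,0,60, 0,0,0,0,0,0,60]' 50
sed -i 's/"green":(75,18)/"green":(75,18)/; s/f\[...,1\]>130)&(f\[...,2\]>35)/f[...,1]>(85 if c=="green" else 130))\&(f[...,2]>35)/' h.py
python3 - <<'E'
from h import *
o=observe();print(o["position"],o["grip_width"])
for n in("wrist","side","top"):
    d=cam(n);print(n,*[b for b in blobs(d) if .35<b[4]<.7 and -.47<b[5]<.45],sep="\n");save(d,f"pics/{n}11.png",None,1.25)
    u,v=w2p(d,[.509,-.131,.02]);print(u,v,cv2.cvtColor(d["frame"],cv2.COLOR_RGB2HSV)[int(v),int(u)])
E
```

```text
time_s: 22.9
position: [0.509, -0.1311, 0.139]
tool_rot: [[0.326, -0.945, 0.001], [-0.945, -0.326, -0.0], [0.001, -0.001, -1.0]]
ft_force: [-0.1, -0.5, -0.3]
grip_width: 0.0512
[ 0.50904482 -0.13105892  0.13904113] 0.05116889152758436
wrist
('red', 5491, np.float64(482.6), np.float64(119.3), np.float64(0.6232), np.float64(-0.2423))
('yellow', 548, np.float64(23.3), np.float64(9.5), np.float64(0.5828), np.float64(0.1671))
('green', 2463, np.float64(322.0), np.float64(193.1), np.float64(0.5122), np.float64(-0.1287))
('blue', 6360, np.float64(349.1), np.float64(59.6), np.float64(0.6291), np.float64(-0.1127))
323.1659707444388 199.2311958811039 [ 69  97 113]
side
('red', 251, np.float64(309.6), np.float64(150.5), np.float64(0.6219), np.float64(-0.2448))
('red', 400, np.float64(377.0), np.float64(281.6), np.float64(0.4102), np.float64(0.2565))
('yellow', 512, np.float64(297.9), np.float64(250.5), np.float64(0.6142), np.float64(0.1739))
('green', 153, np.float64(342.0), np.float64(174.2), np.float64(0.5115), np.float64(-0.1351))
('green', 748, np.float64(281.4), np.float64(296.4), np.float64(0.6383), np.float64(0.3161))
('blue', 267, np.float64(304.1), np.float64(176.7), np.float64(0.6268), np.float64(-0.1145))
342.8298438520402 173.2214563540613 [ 70 111  62]
top
('red', 90, np.float64(397.2), np.float64(176.2), np.float64(0.6352), np.float64(-0.2528))
('red', 203, np.float64(234.1), np.float64(256.8), np.float64(0.4259), np.float64(0.2821))
('yellow', 495, np.float64(265.2), np.float64(194.8), np.float64(0.6123), np.float64(0.1735))
('green', 425, np.float64(221.3), np.float64(191.7), np.float64(0.6348), np.float64(0.3115))
('blue', 97, np.float64(351.7), np.float64(180.0), np.float64(0.6358), np.float64(-0.1059))
364.2154285122684 217.9061976469711 [ 19  82 156]
```

```bash
python3 -m crank '[0,0,0,0.001,0,-0.04,60, 0,0,0,0,0,-0.04,60, 0,0,0,0,0,-0.0235,60, 0,0,0,0,0,0,60, 0,0,0,0,0,0,40, 0,0,0,0,0,0,20, 0,0,0,0,0,0,10, 0,0,0,0,0,0,10, 0,0,0,0,0,0,10, 0,0,0,0,0,0.05,10, 0,0,0,0,0,0.05,10, 0,0,0,0.0115,0.0404,0,10, 0,0,0,0.0115,0.0404,0,10, 0,0,0,0.0115,0.0404,0,10, 0,0,0,0.0115,0.0404,0,10, 0,0,0,0.0115,0.0404,0,10, 0,0,0,0.0115,0.0404,0,10, 0,0,0,0.0115,0.0404,0,10, 0,0,0,0.0115,0.0404,0,10, 0,0,0,0.0115,0.0404,0,10]' 50
python3 -m crank '[0,0,0,0.0115,0.0404,0,10, 0,0,0,0.0115,0.0404,0,10, 0,0,0,0,0,0,10, 0,0,0,0,0,0,10]' 50
python3 - <<'E'
from h import *
o=observe();print(o["position"],o["grip_width"])
for n in("wrist","side"):
    d=cam(n);print(n,*[b for b in blobs(d) if .35<b[4]<.7 and -.47<b[5]<.45],sep="\n")
E
```

```text
time_s: 25.05
position: [0.6137, 0.2346, 0.1355]
tool_rot: [[0.327, -0.945, 0.001], [-0.945, -0.327, 0.0], [0.0, -0.001, -1.0]]
ft_force: [0.2, -0.1, 0.2]
grip_width: 0.0203
time_s: 25.45
position: [0.6362, 0.3142, 0.1347]
tool_rot: [[0.328, -0.945, -0.0], [-0.945, -0.328, -0.0], [0.0, 0.0, -1.0]]
ft_force: [-0.5, 0.3, -0.9]
grip_width: 0.0202
[0.63621884 0.31418103 0.13471632] 0.020150922814451983
wrist
('yellow', 1567, np.float64(462.4), np.float64(249.4), np.float64(0.6317), np.float64(0.1669))
('green', 2562, np.float64(324.1), np.float64(174.9), np.float64(0.6569), np.float64(0.3206))
('green', 4665, np.float64(323.9), np.float64(232.8), np.float64(0.6038), np.float64(0.3024))
('blue', 304, np.float64(635.0), np.float64(324.4), np.float64(0.6118), np.float64(-0.0754))
side
('red', 400, np.float64(377.0), np.float64(281.7), np.float64(0.4103), np.float64(0.2567))
('yellow', 206, np.float64(296.4), np.float64(244.7), np.float64(0.6204), np.float64(0.1551))
('yellow', 141, np.float64(301.1), np.float64(256.9), np.float64(0.6039), np.float64(0.1943))
('green', 200, np.float64(278.0), np.float64(272.5), np.float64(0.6561), np.float64(0.2476))
('green', 723, np.float64(281.4), np.float64(296.8), np.float64(0.6382), np.float64(0.3174))
```

```bash
python3 -m crank '[0,0,0,0,0,-0.045,10, 0,0,0,0,0,-0.035,10, 0,0,0,0,0,-0.0065,10, 0,0,0,0,0,0,10, 0,0,0,0,0,0,25, 0,0,0,0,0,0,45, 0,0,0,0,0,0,60, 0,0,0,0,0,0.05,60, 0,0,0,0,0,0.05,60]' 50
python3 -m crank '[0,0,0,-0.0105,-0.0395,0.01,60, 0,0,0,-0.0105,-0.0395,0.01,60, 0,0,0,-0.0105,-0.0395,0.01,60, 0,0,0,-0.0105,-0.0395,0.01,60, 0,0,0,-0.0105,-0.0395,0.01,60, 0,0,0,-0.0105,-0.0395,0,60, 0,0,0,-0.0105,-0.0395,0,60, 0,0,0,-0.0105,-0.0395,0,60, 0,0,0,-0.0105,-0.0395,0,60, 0,0,0,-0.0105,-0.0395,0,60, 0,0,0,-0.0105,-0.0395,0,60, 0,0,0,-0.0105,-0.0395,0,60, 0,0,0,-0.0105,-0.0395,0,60, 0,0,0,-0.012,-0.0375,0,60, 0,0,0,-0.02,-0.03,0,60, 0,0,0,-0.02,-0.03,0,60, 0,0,0,-0.02,-0.03,0,60, 0,0,0,0,0,0,60, 0,0,0,0,0,0,60]'
python3 - <<'E'
from h import *
o=observe();print(o["position"],o["grip_width"],o["q"])
D={}
for n in("wrist","side","top"):
    d=D[n]=cam(n);print(n,*[b for b in blobs(d) if .35<b[4]<.7 and -.47<b[5]<.45],sep="\n")
    print(w2p(d,[.4118,-.3794,.114]))
w,s,t=D["wrist"]["frame"],D["side"]["frame"],D["top"]["frame"]
np.savez("d.npz",w=w,s=s,t=t)
u,v=map(int,w2p(D["wrist"],[.4118,-.3794,.09]))
u=min(max(u,110),530);v=min(max(v,85),315)
r=lambda f,W,H:cv2.resize(f,(W,H),interpolation=cv2.INTER_CUBIC)
a=r(w[v-80:v+80,u-106:u+107],530,400)
us,vs=map(int,w2p(D["side"],[.4118,-.3794,.09]))
b=r(s[vs-40:vs+40,us-35:us+35],270,309)
col=np.vstack([b,r(s[115:135,290:330],270,91)])
def g(dd,X,h=26):
    x,y=map(int,w2p(dd,X));return r(dd["frame"][y-h:y+h,x-h:x+h],200,200)
row=np.hstack([g(D["top"],[.613,.174,.02]),g(D["top"],[.637,.314,.02]),g(D["side"],[.627,-.112,.02]),g(D["side"],[.637,.314,.02])])
cv2.imwrite("pics/m12.png",cv2.cvtColor(np.vstack([np.hstack([a,col]),row]),cv2.COLOR_RGB2BGR))
print("crop origin",u-106,v-80,"scale",530/213,2.5)
E
```

```text
time_s: 26.45
position: [0.636, 0.3134, 0.1488]
tool_rot: [[0.327, -0.945, -0.003], [-0.945, -0.327, -0.001], [-0.0, 0.003, -1.0]]
ft_force: [1.6, 0.3, 0.9]
grip_width: 0.0509
time_s: 28.35
position: [0.4278, -0.3276, 0.1987]
tool_rot: [[0.325, -0.946, 0.0], [-0.946, -0.325, -0.0], [0.0, -0.0, -1.0]]
ft_force: [0.8, -0.1, -0.1]
grip_width: 0.0515
[ 0.42783741 -0.32764731  0.1986564 ] 0.05150528953645196 [-5.00467951e+01  2.29113986e+01  8.07014245e+01  1.55930533e-02
  7.63625104e+01  2.09670492e+01]
wrist
('red', 754, np.float64(308.3), np.float64(9.7), np.float64(0.5919), np.float64(-0.2553))
('red', 144, np.float64(366.4), np.float64(238.4), np.float64(0.3812), np.float64(-0.399))
('green', 134, np.float64(384.9), np.float64(178.9), np.float64(0.4564), np.float64(-0.3924))
(np.float64(376.09210952179615), np.float64(247.12611991272883))
side
('red', 257, np.float64(309.7), np.float64(150.5), np.float64(0.6217), np.float64(-0.2447))
('red', 400, np.float64(377.1), np.float64(281.7), np.float64(0.4099), np.float64(0.2567))
('yellow', 505, np.float64(297.9), np.float64(250.6), np.flo
[... 163 characters left out ...]
float64(176.7), np.float64(0.6269), np.float64(-0.1145))
(np.float64(375.68561727540055), np.float64(104.79337401813024))
top
('red', 269, np.float64(395.0), np.float64(181.5), np.float64(0.6186), np.float64(-0.2437))
('red', 327, np.float64(243.1), np.float64(262.0), np.float64(0.4076), np.float64(0.2553))
('yellow', 492, np.float64(265.1), np.float64(194.8), np.float64(0.6124), np.float64(0.1739))
('green', 283, np.float64(221.2), np.float64(191.9), np.float64(0.6345), np.float64(0.3118))
('blue', 256, np.float64(355.1), np.float64(183.2), np.float64(0.6245), np.float64(-0.1155))
(np.float64(457.49519396685355), np.float64(238.5520850596962))
crop origin 265 156 scale 2.488262910798122 2.5
```

View pics/m12.png

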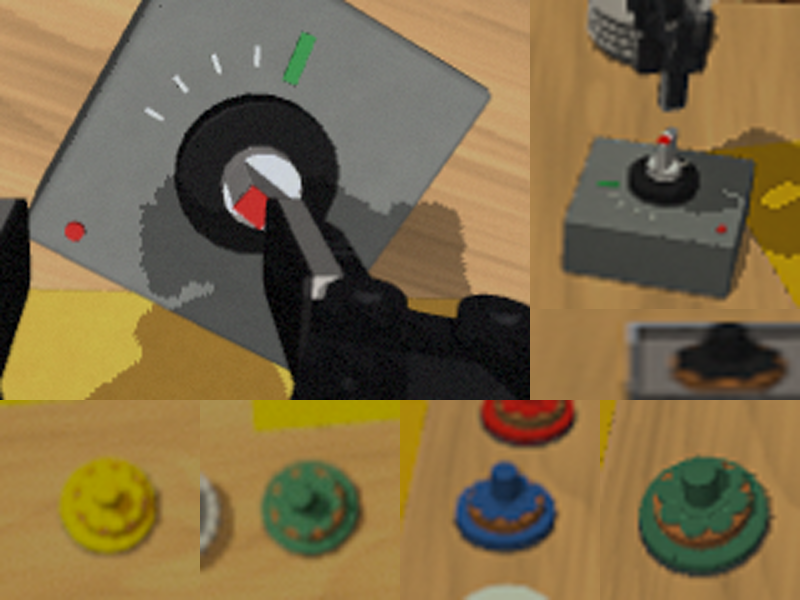

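The last viewable picture shows yellow, green, blue and red all centred on their coasters and the black knob in the tray. The fin's red end is at (252,207) in the crop, close to the left finger side, and a finger hides part of it. I'll shift to a clear view and measure the pointer's direction with code.

```bash
python3 -m crank '[0,0,0,-0.018,-0.025,0,60, 0,0,0,-0.018,-0.025,0,60, 0,0,0,0,0,0,60, 0,0,0,0,0,0,60]'
python3 - <<'E'
from h import *
d=cam("wrist");f=d["frame"];save(d,"pics/w13.png")
print(observe()["position"]);u0,v0=w2p(d,[.4118,-.3794,.075]);u,v=w2p(d,[.4118,-.3794,.114]);print("axis .075",u0,v0," .114",u,v)
print("green mark pred",w2p(d,[.46,-.3794,.06]))
hs=cv2.cvtColor(f,cv2.COLOR_RGB2HSV)
def ch(p,h):
    if h[1]>120 and (h[0]<6 or h[0]>174) and h[2]>60:return "R"
    if h[1]>85 and 50<h[0]<90:return "G"
    V=h[2];return "#" if V<50 else ":" if V<100 else "o" if V<150 else "+" if V<190 else "W"
U=int(u0)-56;V=int(v0)-66
print(U,V)
for y in range(V,V+112,2): print(y,"".join(ch(f[y,x],hs[y,x]) for x in range(U,U+112)))
E
```

```text
time_s: 28.9
position: [0.3925, -0.3769, 0.1983]
tool_rot: [[0.327, -0.945, 0.0], [-0.945, -0.327, 0.0], [-0.0, -0.0, -1.0]]
ft_force: [1.1, 0.0, -0.3]
grip_width: 0.0512
[ 0.39268854 -0.37650849  0.19834172]
axis .075 332.9401242096354 179.45331775731336  .114 334.5633424609447 188.92462896017176
green mark pred (np.float64(349.82898594516524), np.float64(127.99740724580491))
276 113
113 WWWW+ooooooooooooooooooooooooooooooooooooooooooooooooooooooooooooooooooooooooooooooooooooooooooooooooooooooooooo
115 WWW+oooooooooooooooooooooooooooooooooooooooooooooooooooooooooooooooooooooooooooooooooooooooooooooooooooooooooooo
117 WW+ooooooooooooooooooooooooooooooooooooooooooooooooooooooooooooooooooooooooGGGGGGooooooooooooooooooooooooooooooo
119 W+ooooooooooooooooooooooooooooooooooooooooooooooooooooooooooooooooooooooooGGGGGGGooooooooooooooooooooooooooooooo
121 +ooooooooooooooooooooooooooooooooooooooooooooooooooooooo++oooooooooooooooGGGGGGGoooooooooooooooooooooooooooooooo
123 ooooooooooooooooooooooooooooooooooooooooooooooooooooooooWWooooooooooooooGGGGGGGooooooooooooooooooooooooooooooooo
125 oooooo
[... 5139 characters left out ...]
13 oooooooooooooooooooooooooooooooooooooooooooooooooooooooooooooooooooooooooooooooooooooooooooooooooooooooooooooooo
215 ooooooooooooooooooooooooooooooooooooooooooooooooooooooooooooooooooooooooooooooooooooooooooooooooooooooooooooooo:
217 oooooooooooooooooooooooooooooooooooooooooooooooooooooooooooooooooooooooooooooooooooooooooooooooooooooooooooooooo
219 oooooooooooooooooooooooooooooooooooooooooooooooooooooooooooooooooooooooooooooooooooooooooooooooooooooooooooooooo
221 ooooooooooooooooooooooooooooooooooooooooooooooooooooooooooooooooooooooooooooooooooooooooooooooooooooooooooooooWW
223 oooooooooooooooooooooooooooooooooooooooooooooooooooooooooooooooooooooooooooooooooooooooooooooooooooooooooooooWWW
```

The fin-top corners come out at about (323,170), (315,179), (352,193) and (344,202). The centre is therefore (333.5,186), against a predicted axis at (334.6,188.9). The pointer's yaw is about 69.6°, so the joint is at about 0.18 rad, and the mark lies at about -0.5°. I need a turn of about -1.22 rad. First I'll align the jaws with the fin (+0.881 rad) and descend.

```bash
python3 -m crank '[0,0,0.147,0.01,-0.001,0,60, 0,0,0.147,0.01,-0.001,0,60, 0,0,0.147,0,0,0,60, 0,0,0.147,0,0,0,60, 0,0,0.147,0,0,0,60, 0,0,0.146,0,0,0,60, 0,0,0,0,0,-0.04,60, 0,0,0,0,0,-0.03,60, 0,0,0,0,0,0,60]' 25
python3 - <<'E'
from h import *
o=observe();print(o["position"],np.degrees(np.arctan2(o["tool_rot"][1,0],o["tool_rot"][0,0])),o["q"][5])
E
```

```text
time_s: 29.85
position: [0.4118, -0.3768, 0.1251]
tool_rot: [[0.937, -0.348, -0.004], [-0.348, -0.937, 0.006], [-0.006, -0.004, -1.0]]
ft_force: [-0.2, 0.2, 0.0]
grip_width: 0.0512
[ 0.41175493 -0.37682652  0.12514553] -20.361491829987216 -34.261487622684214
```

```bash
python3 -m crank '[0,0,0,0,0,-0.018,60, 0,0,0,0,0,0,60, 0,0,0,0,0,0,40, 0,0,0,0,0,0,25, 0,0,0,0,0,0,12, 0,0,0,0,0,0,5, 0,0,0,0,0,0,5, 0,0,0,0,0,0,5]' 25
```

```text
time_s: 30.65
position: [0.4129, -0.3798, 0.1115]
tool_rot: [[0.937, -0.35, 0.002], [-0.35, -0.937, -0.002], [0.003, 0.001, -1.0]]
ft_force: [3.9, 1.5, 6.7]
grip_width: 0.0095
```

```bash
python3 -m crank '[0,0,-0.122,0,0,0,5, 0,0,-0.122,0,0,0,5, 0,0,-0.122,0,0,0,5, 0,0,-0.122,0,0,0,5, 0,0,-0.122,0,0,0,5, 0,0,-0.122,0,0,0,5, 0,0,-0.122,0,0,0,5, 0,0,-0.122,0,0,0,5, 0,0,-0.122,0,0,0,5, 0,0,-0.122,0,0,0,5, 0,0,0,0,0,0,5, 0,0,0,0,0,0,5]' 25
python3 - <<'E'
from h import *
o=observe();print(o["position"],np.degrees(np.arctan2(o["tool_rot"][1,0],o["tool_rot"][0,0])),o["ft_force"],o["wrist_torque"],o["grip_width"])
E
```

```text
time_s: 31.85
position: [0.4118, -0.3782, 0.1115]
tool_rot: [[-0.006, -1.0, -0.001], [-1.0, 0.006, 0.002], [-0.002, 0.001, -1.0]]
ft_force: [-2.0, 7.9, 13.2]
grip_width: 0.0095
[ 0.41182082 -0.37821924  0.11150799] -90.34972844988019 [-2.02297673  7.85275739 13.22737613] [1.35359319 0.37430662 0.03373211] 0.009485803898558203
```

```bash
python3 -m crank '[0,0,0,0,0,0,15, 0,0,0,0,0,0,35, 0,0,0,0,0,0,60, 0,0,0,0,0,0,60, 0,0,0,0,0,0.04,60, 0,0,0,0,0,0.048,60, 0,0,0,-0.025,0,0,60, 0,0,0,0,0,0,60, 0,0,0,0,0,0,60]' 25
python3 - <<'E'
from h import *
d=cam("wrist");f=d["frame"]
print(observe()["position"]);u0,v0=w2p(d,[.4118,-.3794,.075]);print("axis .075",u0,v0," .114",w2p(d,[.4118,-.3794,.114]))
hs=cv2.cvtColor(f,cv2.COLOR_RGB2HSV)
def ch(p,h):
    if h[1]>120 and (h[0]<6 or h[0]>174) and h[2]>60:return "R"
    if h[1]>85 and 50<h[0]<90:return "G"
    V=h[2];return "#" if V<50 else ":" if V<100 else "o" if V<150 else "+" if V<190 else "W"
U=int(u0)-46;V=int(v0)-66;print(U,V)
for y in range(V,V+112,2): print(y,"".join(ch(f[y,x],hs[y,x]) for x in range(U,U+92)))
for n in("side","top"):
    e=cam(n);print(n,*[b for b in blobs(e) if .35<b[4]<.7 and -.47<b[5]<.45],sep="\n")
E
```

```text
time_s: 32.75
position: [0.3869, -0.3793, 0.198]
tool_rot: [[-0.007, -1.0, -0.0], [-1.0, 0.007, 0.001], [-0.001, 0.0, -1.0]]
ft_force: [1.0, -0.0, -0.6]
grip_width: 0.051
[ 0.387142   -0.37929861  0.19774112]
axis .075 323.22429549863796 171.42195558313605  .114 (np.float64(323.13271758357945), np.float64(179.60854952444421))
277 105
105 oooooooooooooooooooooooooooooooooooooooooooGGGGGGooooooooooooooooooooooooooooooooooooooooooo
107 oooooooooooooooooooooooooooooooooooooooooooGGGGGGooooooooooooooooooooooooooooooooooooooooooo
109 oooooooooooooooooooooooooooooooooooooooooooGGGGGGooooooooooooooooooooooooooooooooooooooooooo
111 oooooooooooooooooooooooooooooooooooooooooooGGGGGGooooooooooooooooooooooooooooooooooooooooooo
113 oooooooooooooooooooooooooooooooooooooooooooGGGGGGooooooooooooooooooooooooooooooooooooooooooo
115 oooooooooooooooooooooooooooooooooooooooooooGGGGGGooooooooooooooooooooooooooooooooooooooooooo
117 oooooooooooooooooooooooooo+W+ooooooooooooooGGGGGGooooooooooooooooooooooooooooooooooooooooooo
119 oooooooooooooooooooooooooooWW+oooooooooooooGGGGGGoooooooooooooooooooooooooooooooo
[... 4900 characters left out ...]
4(250.5), np.float64(0.6143), np.float64(0.174))
('green', 573, np.float64(281.3), np.float64(295.9), np.float64(0.6387), np.float64(0.3147))
('blue', 269, np.float64(304.1), np.float64(176.7), np.float64(0.6269), np.float64(-0.1145))
top
('red', 264, np.float64(395.1), np.float64(181.4), np.float64(0.6187), np.float64(-0.2439))
('red', 332, np.float64(242.8), np.float64(262.0), np.float64(0.4077), np.float64(0.2563))
('yellow', 492, np.float64(265.1), np.float64(194.8), np.float64(0.6125), np.float64(0.1739))
('green', 282, np.float64(221.4), np.float64(191.8), np.float64(0.6346), np.float64(0.3115))
('blue', 251, np.float64(355.1), np.float64(183.3), np.float64(0.624), np.float64(-0.1156))
```

The pointer column (316–328) is in line with the green mark (320–325), and the outer knob's line is unchanged at about -137°. One last check of the pot, then I hand in.

```bash
python3 - <<'E'
from h import *
for n in("top","side"):
    d=cam(n);g=cv2.cvtColor(d["frame"],cv2.COLOR_RGB2HSV)
    u,v=map(int,w2p(d,[.43,.416,.058]));r=30
    sub=g[v-r:v+r,u-r:u+r]
    m=((sub[...,1]<40)&(sub[...,2]>165)).astype(np.uint8)
    c=max(cv2.findContours(m,cv2.RETR_EXTERNAL,2)[0],key=cv2.contourArea)
    (x,y),ax,_=cv2.fitEllipse(cv2.convexHull(c));dk=np.argwhere((g[v-18:v+12,u-10:u+10,2]<50))
    print(n,"lid",p2w(d,(x+u-r,y+v-r),.055)[0],ax,"grip px",len(dk),p2w(d,dk.mean(0)[::-1]+[u-10,v-18],.078)[0])
E
```

```text
top lid [0.43200981 0.42008421 0.055     ] (33.34958267211914, 42.5514030456543) grip px 37 [0.43009039 0.41241231 0.078     ]
side lid [0.43307113 0.41537468 0.055     ] (41.28730773925781, 46.69813537597656) grip px 142 [0.43333942 0.41685735 0.078     ]
```

```bash
python3 -c "
from rig import *
close_job();print(observe()['time_s'])"
```

```text
the job is handed in; nothing more can be done
the job is handed in; nothing more can be done
```

I finished all three steps in order and handed the job in at about 33 s of robot time. Closing reports no verdict, so the checks below are my own measurements.

- **Pot:** I slid it by its grip onto the white circle. In the last top and side images it was within about 5 mm of the centre (limit 12 mm). I did not measure its height or tilt. The top-camera lid and grip fits differed by about 8 mm, but both were inside the limit.
- **Flower knobs:** Black stands in the tray. Yellow, red, blue and green stand on their own coasters, and in the pictures each looked centred to within a few millimetres. The white knob was absent. The last camera readings showed none of the four had moved since placing.
- **Timer:** The inner knob was turned about 1.22 rad and let go. Its pointer lines up with the green mark to within a few degrees. The outer knob's white line read about -138° before and -137° after, so it was not disturbed.
- **Bystanders:** I went nowhere near the brush, comb or tart tin, but I did not measure them again at the end.

The wrist camera read 5–10 mm off from the other two, so I placed by the top and side cameras instead. I also saw a steady 7 N upward force each time the fingers closed (13 N after the timer turn), which caused no visible problem.

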